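# Close the bread bin without a clap

### The arm

A 6-joint arm with a two-finger parallel gripper is mounted at the origin on the work surface. World frame = base frame: x ahead of the robot, y to its left, z up, the work surface at z = 0. Lengths are in m, angles in rad, forces in N, time in s.
With the tool pointing down it reaches from about 0.35 to 0.975 m from the base axis. Payload 4.9 kg.
Tool frame: the origin (TCP) lies midway between the tips of the shut fingers; the grasp point (between the pads) lies ctrl.tcp_to_grasp behind it (ctrl.tcp_to_grasp is the distance from the TCP to the grasp point, in m); z points along the fingers, y is the direction in which the jaws open and shut (so a half turn about z gives the same grasp; the last joint's range is limited). The gripper opens to 85 mm and grips with 20 to 120 N. Pads are 22 mm wide; open, the fingers measure 114 mm over their backs; the gripper's body (76 mm by 85 mm) begins 54 mm behind the grasp point. The pads swing forward as they close: fully open they stand 13 mm farther back than shut.
Start: joints at [1.145, 0.053, 1.613, -0, 1.476, -0.119], TCP at [0.189, 0.596, 0.231] pointing down, gripper open.
Joint ranges: [-3.01, 3.01], [-1.01, 2.22], [0.06, 2.58], [-1.02, 4.17], [0.09, 2.62], [-3.14, 3.14]. Speed limits (rad/s): [2.57, 2.57, 3.14, 3.14, 3.14, 3.14].

### API

Orientations are given as a rotation vector (axis times angle).
In Python, from station import ctrl, get_image, calibration, finish_job, models gives the robot as it stands.
- The arm moves only by the shell command python3 -m creep 'ROWS' [FORCE]. ROWS is JSON, a list of rows, each a list of 7 numbers: the opening, from 0 (shut) to 1 (fully open), then the shift along the tool's x, y, z in m, then the turn, a rotation vector about the tool's x, y, z in degrees. A call has 1 to 20 rows; each row shifts and turns the commanded pose from where the row before left it, along the tool's axes as they then stand; what a row does not reach is not made up. A row lasts 1/10 s, in which the tool goes at most 50 mm and 8.59 degrees, less where a joint would pass 70% of its speed; a pose out of reach is approached as far as the arm can. A call with a gripper value outside its range is refused whole. The fingers move at their own pace and stop on an object; FORCE is the grip in N (left out, the last holds). Time passes only in rows, so rows that do not move let the fingers close. It gives the time, the measured TCP pose, the force and the opening at its end, in the units of the state.
- ctrl.get_obs(): the state, without advancing time (a new reading comes with each control period).
- get_image(name): name is "side" or "top"; returns the picture (420x560x3 uint8, red, green, blue); there is no depth.
- calibration(name): a dict with "mtx" (3x3 intrinsics, pixels), "R" (3x3) and "t" (3): a world point X has camera coordinates R X + t. Camera axes: x right, y down, z forward; pixel columns grow to the right and rows downward; lengths in m; the calibration is good to about 2 mm. A picture is of the moment at which its call begins. calibration takes no time and is no camera call.
- finish_job(): hands the job in, once; it reports no verdict.
Trained networks look in the newest picture that a camera, given by its name, has taken for a name from the list of things; names that differ only in an ending like _2 or _b are one class to them, and where a whole thing is asked for, a point or a joint stands for the part that bears it (a point fixed in the world has none). Each returns a list of dicts, best first, with "conf" (0 to 1); they miss things now and then, are a little off and sometimes report something else, mostly with a low value. They report only what shows in the picture. A call takes as long as a camera call.
- models.search_frame(camera, name): "extent" ([left, top, right, bottom] in pixels, round what is visible of it).
The state is a dict: "t": time; "q": joint angles; "dq": joint speeds; "effort": joint torques, N m; "tool_pos": TCP position; "tool_rot": TCP orientation; "contact_force": force on the tool from outside, world axes, zero at the start; "wrist_torque": the same for the moment, N m; "opening": finger opening in m.
Only numpy, scipy, OpenCV 4.12 (cv2) and the standard library are available. Lean on these libraries where they do the work, as an engineer would, in place of code of your own. Each camera call takes 0.05 s, during which the arm holds its last target. There are 200 camera calls.

### The job

The wooden lid of the bread bin is standing open, leaning back past upright. Without gripping it, tip it forward over its balance point with a finger, catch the falling lid on the back of a finger while it is still well open and hold it still there for a moment, then ease it down fully shut so that it never claps onto the bin. Leave everything else on the shelf where it is.

Things in the scene. Friction and masses are not known exactly. Their poses are not given: they have to be found in the camera images.
- bin: White plastic open-topped bread bin, fixed; 170 (own x) x 220 (own y) x 100 mm tall, walls 5 mm. Origin: centre of its underside, z up. The lid is hinged along the top of the +x wall; its free edge comes down over the -x wall (the front), which faces the robot's right (world -y), turned up to 25 degrees either way. Three bread rolls lie inside below the rim.
- lid (a joint): Angle of the wooden lid (rad; about 0.3 kg): 0 = shut flat on the rim, 1.57 = upright, 1.92 = back stop. Starts at 1.66 to 1.92 and may sink slowly to the stop. Slight friction can hold it between about 1.4 and 1.66; the damper is worn: once pushed below about 1.35 it falls by itself, in some 5 to 9 s (under 0.1 rad/s at first, 0.4 to 0.65 at the end). Let go at any lower angle it claps shut.
- lid_edge (a point): Middle of the lid's free edge, on the inner face (the one that lies on the rim when shut). The lid is a plain board, 205 mm from hinge line to free edge, 220 mm wide; its 12 mm thickness lies outward of this point (above it when shut). Shut, it overhangs the bin's front wall by 35 mm, so a finger can stay under the overhang until the lid rests on the rim.
- hinge_line (a point): Middle of the lid's hinge line: the bin's top rim, 85 mm along the bin's +x from its centre, 100 mm above the shelf. The lid turns about the bin's y axis through this point; its inner face lies in a plane through this line.
- mug: White ceramic mug, 80 mm across, 90 mm tall, handle on its own +y side; origin centre of its underside. Stands upright by the front far corner of the bin. Bystander.
- measuring_cup: Aluminium measuring cup, 76 mm across, 70 mm tall, handle reaching 74 mm out on its +x side; origin centre of its underside. Stands beyond the bin. Bystander.
- dish_brush: Purple dish brush with a white bristle block, lying along its own x, 211 mm long, 45 mm wide, 34 mm tall; origin on the shelf, 108 mm from the handle's end. Lies in front of the bin, across, about 200 mm from the bin's centre. Bystander.
- tub: Clear plastic tub closed with a white lid, 158 x 118 x 74 mm; origin centre of its underside. Stands on the hinge side of the bin. Bystander.
- soap_bottle: Green plastic bottle, 60 mm across, 190 mm tall; origin centre of its underside. Bystander at the far left.
- bowl: Blue ceramic bowl, 140 mm across, 55 mm tall; origin centre of its underside. Bystander at the right.

How it is judged:
On the way, in this order (a step that is already met when the one before it is completed fails the run):
1. the lid is tipped forward past upright (value of joint lid below 1.45 rad), for 0.05 s.
2. the lid, still well open (0.2 to 1.15 rad), is held still (under 0.06 rad/s) on a finger for 0.3 s (value of joint lid between 0.2 and 1.15 rad and velocity of joint lid between -0.06 and 0.06 rad/s and contact force between the fingers and lid above 0.3 N), for 0.3 s.
At the end, for the whole second after the job is handed in: The lid lies shut (within 0.03 rad, about 6 mm at its free edge) and still, and every bystander stands within 20 mm of where it started (value of joint lid below 0.03 rad and velocity of joint lid between -0.05 and 0.05 rad/s and distance of each of mug, measuring_cup, dish_brush, tub, soap_bottle, bowl from where it was at the start of the episode below 0.02 m); the robot touches nothing.
It fails at once if the lid comes down faster than 0.3 rad/s (about 60 mm/s at its edge) over its last 25 mm: a clap (value of joint lid between 0.02 and 0.12 rad and velocity of joint lid below -0.3 rad/s).
It fails at once if the lid is pinched or forced: the fingers bear on it with more than 30 N (contact force between the fingers and lid above 30 N).
It fails at once if a bystander is knocked, lifted or carried: moved more than 20 mm (distance of any of mug, measuring_cup, dish_brush, tub, soap_bottle, bowl from where it was at the start of the episode above 0.02 m).
It also fails if it takes over 64 s, if anything falls off the work surface, if the arm or the gripper's body presses on something with over 40 N, if the wrist force passes 120 N, or if a joint passes its speed limit or range.

## Working session

There is one attempt and no reset: what is moved stays moved. The work goes in short steps, Python scripts to look and compute and a shell command to move; the robot and the scene stay as the last step left them, time stands still between calls to the robot, and variables do not carry over. Pictures are saved under pics/ and viewed, about 8 in all and at most 12, crops included, and the job is handed in when it is done.

```bash
mkdir -p pics; ls; python3 - <<'E'
from station import ctrl,get_image,calibration,models
import cv2,numpy as np
print(ctrl.get_obs(), ctrl.tcp_to_grasp)
for c in("side","top"):
    im=get_image(c); cv2.imwrite(f"pics/{c}0.png",im[:,:,::-1])
    k=calibration(c); print(c,k)
    for n in ["bin","lid","lid_edge","hinge_line","mug","measuring_cup","dish_brush","tub"]:
        print(n,[(np.round(d["extent"]).astype(int).tolist(),round(d["conf"],2)) for d in models.search_frame(c,n)[:2]])
E
```

```text
pics
{'t': 0.0, 'q': array([ 1.14502795e+00,  5.33718924e-02,  1.61429858e+00,  2.01283324e-05,
        1.47604451e+00, -1.19000250e-01]), 'dq': array([ 9.91726680e-04,  3.65712444e-04, -1.15525871e-03,  1.35617354e-03,
        6.63377990e-05, -5.04264962e-04]), 'effort': array([ 1.69310515e-03, -3.93677080e+01, -3.70182288e+01,  2.84431763e-05,
        7.04649225e-03, -4.49773125e-06]), 'tool_pos': array([0.1884665 , 0.59523924, 0.23005099]), 'tool_rot': array([-0.47989556, -3.10412403,  0.00320177]), 'contact_force': array([ 0.80920037, -0.10931512,  0.44914867]), 'wrist_torque': array([-0.02741954,  0.01105288, -0.03462138]), 'opening': 0.08560819384078606} 0.0187
side {'mtx': array([[507.01399691,   0.        , 286.54094752],
       [  0.        , 507.01399691, 211.30447886],
       [  0.        ,   0.        ,   1.        ]]), 'R': array([[-0.98553937, -0.16898444,  0.01250608],
       [-0.13933866,  0.7662171 , -0.62729267],
       [ 0.09642033, -0.6199642 , -0.77868319]]), 't': array([0.57719432, 0.13779823, 1.42303279])}
bin []
lid []
lid_edge [([231, 180, 314, 246], 0.65)]
h
[... 271 characters left out ...]
   , 270.62253141],
       [  0.        , 543.22166819, 206.62900572],
       [  0.        ,   0.        ,   1.        ]]), 'R': array([[-9.29378102e-03, -9.99955765e-01, -1.44674639e-03],
       [-9.96855067e-01,  9.37881110e-03, -7.86893496e-02],
       [ 7.86994376e-02,  7.10874888e-04, -9.96898136e-01]]), 't': array([0.00829307, 0.59685676, 1.65522721])}
bin []
lid [([206, 154, 258, 244], 0.8), ([137, 166, 166, 193], 0.27)]
lid_edge [([209, 159, 257, 243], 0.72), ([212, 159, 312, 259], 0.62)]
hinge_line [([210, 157, 315, 260], 0.89)]
mug [([334, 170, 362, 206], 0.67)]
measuring_cup [([277, 136, 300, 170], 0.85)]
dish_brush [([316, 223, 358, 285], 0.82)]
tub [([106, 226, 156, 286], 0.59)]
```

```bash
python3 - <<'E'
import cv2
a=cv2.imread("pics/side0.png")[110:420,150:420];b=cv2.imread("pics/top0.png")[110:310,80:400]
cv2.imwrite("pics/side0c.png",cv2.resize(a,None,fx=1.9,fy=1.9,interpolation=2))
cv2.imwrite("pics/top0c.png",cv2.resize(b,None,fx=2.5,fy=2.5,interpolation=2))
E
```

```text
(no output)
```

View pics/side0c.png

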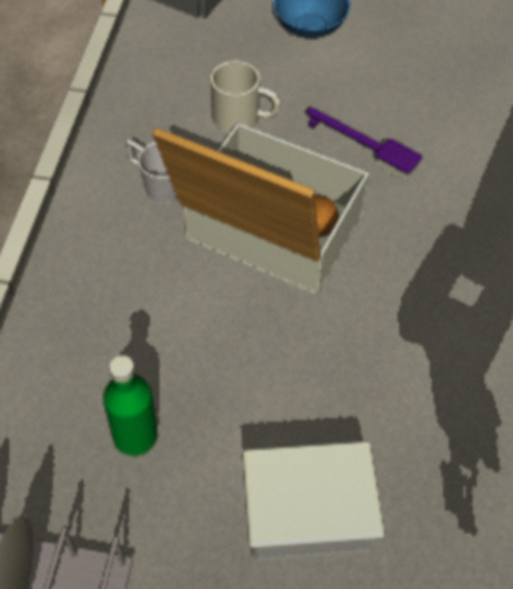

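View pics/top0c.png

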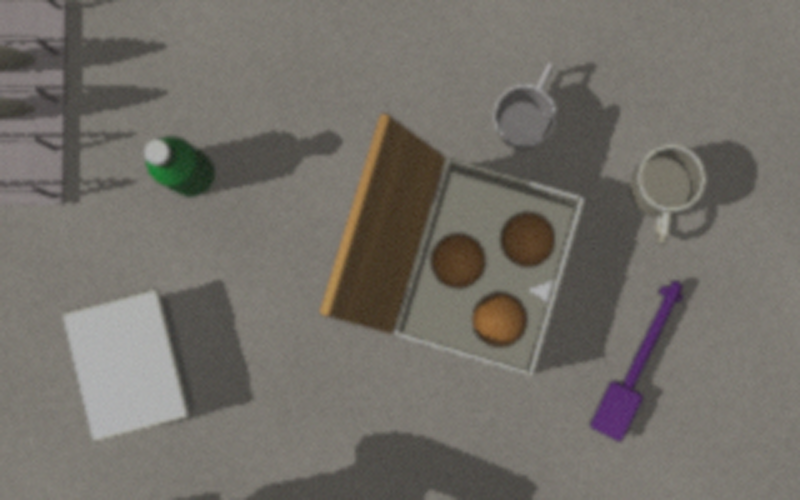

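The pictures show the bin with its lid leaning toward the tub (top crop: rim corners about (582,200), (532,372), (398,333), (447,160); lid end band (325–387, 115–313)). The brush and mug are on the front side. Next I fit the bin pose and lid angle.

```bash
cat > fit.py <<'E'
from station import calibration
import numpy as np
from scipy.optimize import least_squares
def proj(c,X):
    k=calibration(c); p=k["mtx"]@(k["R"]@np.asarray(X)+k["t"]); return p[:2]/p[2]
def ray(c,px,z):
    k=calibration(c); d=k["R"].T@np.linalg.inv(k["mtx"])@np.array([*px,1.]); o=-k["R"].T@k["t"]
    return o+d*(z-o[2])/d[2]
def pt(P,x,y,z):
    bx,by,a=P[:3]; c,s=np.cos(a),np.sin(a); return np.array([bx+c*x-s*y,by+s*x+c*y,z])
def lid(P,r,y,out):  # r along lid from hinge, out= outward thickness
    th=P[3]; x=.085-r*np.cos(th)+out*np.sin(th); z=.1+r*np.sin(th)+out*np.cos(th)
    return pt(P,x,y,z)
E
python3 - <<'E'
from fit import *
T=lambda u,v:np.array([u/2.5+80,v/2.5+110]); S=lambda u,v:np.array([u/1.9+150,v/1.9+110])
# bin +x ~ world +y ; bin +y ~ world -x
near,far=.11,-.11
obs=[("top",T(582,200),lambda P:pt(P,-.085,far,.1)),("top",T(532,372),lambda P:pt(P,-.085,near,.1)),
("top",T(398,333),lambda P:pt(P,.085,near,.1)),("top",T(447,160),lambda P:pt(P,.085,far,.1)),
("top",T(322,313),lambda P:lid(P,.205,near,.012)),("top",T(382,115),lambda P:lid(P,.205,far,.012)),
("side",S(241,125),lambda P:pt(P,-.085,far,.1)),("side",S(367,175),lambda P:pt(P,-.085,near,.1)),
("side",S(313,190),lambda P:lid(P,.205,near,.0)),("side",S(157,131),lambda P:lid(P,.205,far,.0)),
("side",S(317,292),lambda P:pt(P,.085,near,0)),("side",S(187,240),lambda P:pt(P,.085,far,0))]
f=lambda P:np.concatenate([proj(c,m(P))-o for c,o,m in obs])
r=least_squares(f,[.6,.0,1.5,1.7],loss="soft_l1"); P=r.x
print(P,np.rad2deg(P[2])); print(np.round(f(P).reshape(-1,2),1))
print("edge",lid(P,.205,0,0),"hinge",lid(P,0,0,0),"front",pt(P,-.085,0,.1),pt(P,-.12,0,.1))
for n,z,e in [("mug",.09,T(669,180)),("cup",.07,T(525,115)),("brush tip",.02,T(677,290)),("brush head",.03,T(616,410)),("tub",.074,T(125,365))]: print(n,ray("top",e,z))
E
```

```text
[ 0.56185913 -0.01117276  1.27371333  1.83053176] 72.97839825973118
[[ 0.7 -1.1]
 [-0.2  1.8]
 [-2.2  0.9]
 [-0.4 -1.2]
 [-0.4  1.1]
 [ 0.2 -0.7]
 [-1.7 -2. ]
 [ 1.4 -1.9]
 [ 0.8  0.6]
 [-1.3 -1.4]
 [ 0.5  1.4]
 [-0.3 -0.7]]
edge [0.60215346 0.12044654 0.29812388] hinge [0.58674137 0.07010377 0.1       ] front [ 0.53697689 -0.09244929  0.1       ] [ 0.52673126 -0.1259161   0.1       ]
mug [ 0.66306567 -0.22722206  0.09      ]
cup [ 0.74639406 -0.05739646  0.07      ]
brush tip [ 0.53486576 -0.24426735  0.02      ]
brush head [ 0.3888132  -0.16538732  0.03      ]
tub [0.44943763 0.42264982 0.074     ]
```

```bash
cat >> fit.py <<'E'
P0=np.array([.56186,-.01117,1.27371,1.8305])
def rel(target=None,tilt=None):
    """shift in tool axes to a bin-frame target (x,y,z); also pose in the bin frame"""
    from station import ctrl
    from scipy.spatial.transform import Rotation as Ro
    o=ctrl.get_obs(); R=Ro.from_rotvec(o["tool_rot"]).as_matrix(); c,s=np.cos(P0[2]),np.sin(P0[2])
    B=np.array([[c,-s,0],[s,c,0],[0,0,1]]); q=o["tool_pos"]-np.array([P0[0],P0[1],0])
    print("t",round(o["t"],2),"bin-frame tcp",np.round(B.T@q,4),"tool axes in bin (cols)\n",np.round(B.T@R,3))
    print("F bin",np.round(B.T@o["contact_force"],2),"open",round(o["opening"],4),"q",np.round(o["q"],2))
    if target is not None: print("shift tool",np.round(R.T@(pt(P0,*target)-o["tool_pos"]),4))
E
python3 - <<'E'
from fit import *
from station import ctrl
print([a for a in dir(ctrl) if a[0]!='_'])
rel((.145,0,.36))
E
python3 -m creep '[[1,0,0,-0.04,0,0,0],[1,0,0,-0.04,0,0,0],[1,0,0,-0.04,0,0,0],[1,-0.03,-0.015,-0.02,0,0,0],[1,-0.03,-0.02,0,0,0,0],[1,-0.03,-0.02,0,0,0,0],[1,-0.03,-0.02,0,0,0,0],[1,-0.03,-0.02,0,0,0,0],[1,-0.03,-0.02,0,0,0,0],[1,-0.03,-0.02,0,0,0,0],[1,-0.03,-0.02,0,0,0,0],[1,-0.03,-0.02,0,0,0,0]]'
python3 -c "
from fit import *
rel((.145,0,.36))"
```

```text
['MotionError', 'get_obs', 'tcp_to_grasp']
t 0.9 bin-frame tcp [0.4712 0.5345 0.2313] tool axes in bin (cols)
 [[ 0.01  1.    0.  ]
 [ 1.   -0.01  0.  ]
 [ 0.    0.   -1.  ]]
F bin [ 0.44 -0.19  0.79] open 0.0851 q [ 1.15  0.05  1.61  0.    1.48 -0.12]
shift tool [-0.5376 -0.321  -0.1287]
t: 2.1
tool_pos: [0.394, 0.3462, 0.3715]
tool_rot: [0.48, 3.104, 0.001]
contact_force: [0.9, 0.3, -0.2]
opening: 0.0853
t 2.1 bin-frame tcp [0.2926 0.2651 0.3715] tool axes in bin (cols)
 [[ 0.01  1.    0.  ]
 [ 1.   -0.01 -0.  ]
 [-0.    0.   -1.  ]]
F bin [ 0.55 -0.72 -0.24] open 0.0853 q [ 0.58 -0.23  1.65 -0.    1.72 -0.69]
shift tool [-0.2665 -0.145   0.0115]
```

```bash
python3 -m creep '[[1,-0.03,-0.035,0,0,0,0],[1,-0.03,-0.035,0,0,0,0],[1,-0.03,-0.035,0,0,0,0],[1,-0.03,-0.035,0,0,0,0],[1,-0.03,-0.035,0,0,0,0],[1,-0.03,-0.035,0,0,0,0],[1,-0.03,-0.035,0,0,0,0],[1,-0.03,-0.035,0,0,0,0],[1,-0.02,-0.035,0,0,0,0],[1,0,-0.035,0,0,0,0],[1,0,-0.035,0,0,0,0],[1,0,-0.035,0,0,0,0],[1,0,-0.01,0,-7,0,0],[1,0,0,0,-7,0,0],[1,0,0,0,-7,0,0],[1,0,0,0,-7,0,0],[1,0,0,0,-7,0,0],[1,0,0,0,-7,0,0],[1,0,0,0,0,0,0]]'
python3 -c "
from fit import *
rel((-.13,0,.12))"
```

```text
t: 4.0
tool_pos: [0.5103, -0.1426, 0.3683]
tool_rot: [0.442, 2.802, 1.08]
contact_force: [-0.0, 0.7, -0.7]
opening: 0.0855
t 4.0 bin-frame tcp [-0.1407  0.0108  0.3683] tool axes in bin (cols)
 [[ 0.013  0.742  0.67 ]
 [ 1.    -0.014 -0.005]
 [ 0.005  0.67  -0.742]]
F bin [ 0.65  0.22 -0.66] open 0.0855 q [-0.75 -0.14  1.69  0.69  1.88 -1.89]
shift tool [-0.012  -0.1583  0.1915]
```

```bash
python3 -m creep '[[1,0,-0.026,0.032,0,0,0],[1,0,-0.026,0.032,0,0,0],[1,0,-0.026,0.032,0,0,0],[1,0,-0.026,0.032,0,0,0],[1,0,-0.026,0.032,0,0,0],[1,0,-0.026,0.032,0,0,0],[1,0,0,0,0,0,0]]'
python3 -c "
from fit import *
rel((-.13,0,.12))
from station import *
import cv2
im=get_image('side'); cv2.imwrite('pics/s1.png',cv2.resize(im[80:330,130:430,::-1],None,fx=2,fy=2))"
```

```text
t: 4.7
tool_pos: [0.5121, -0.126, 0.1191]
tool_rot: [0.436, 2.809, 1.083]
contact_force: [-0.3, 0.2, -0.6]
opening: 0.0852
t 4.7 bin-frame tcp [-0.1244  0.0139  0.1191] tool axes in bin (cols)
 [[ 0.007  0.742  0.67 ]
 [ 1.    -0.012  0.003]
 [ 0.01   0.67  -0.742]]
F bin [ 0.06  0.36 -0.59] open 0.0852 q [-0.72  0.07  1.93  0.66  1.52 -2.15]
shift tool [-0.0139 -0.0034 -0.0045]
```

View pics/s1.png

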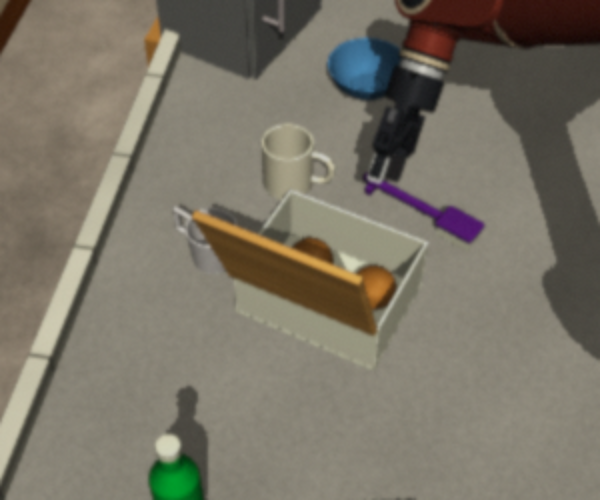

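```bash
python3 -c "
from fit import *
from station import ctrl
from scipy.spatial.transform import Rotation as Ro
o=ctrl.get_obs();R=Ro.from_rotvec(o['tool_rot']).as_matrix()
for v in [(0,0,0),(0,.043,-.013),(0,-.043,-.013),(0,0,-.073),(0,0,-.15)]: print(v,o['tool_pos']+R@v,(proj('side',o['tool_pos']+R@v)-[130,80])*2)
print((proj('side',pt(P0,-.085,.11,.1))-[130,80])*2)
"
```

```text
(0, 0, 0) [ 0.51398731 -0.12733312  0.12264743] [378.33125995 187.17078718]
(0, 0.043, -0.013) [ 0.5211412  -0.10523847  0.16110063] [372.92094133 179.00143671]
(0, -0.043, -0.013) [ 0.50169747 -0.16606762  0.10350065] [389.18579926 178.24512629]
(0, 0, -0.073) [ 0.49956715 -0.17405268  0.17685391] [395.02273574 138.71325146]
(0, 0, -0.15) [ 0.48435686 -0.2233322   0.23403061] [413.00012224  86.5225489 ]
[429.19402755 240.35242958]
```

```bash
python3 -m creep '[[1,0,0.026,-0.032,0,0,0],[1,0,0.026,-0.032,0,0,0],[1,0,0.026,-0.032,0,0,0],[1,0,0.026,-0.032,0,0,0],[1,0,0.026,-0.032,0,0,0],[1,0,0.026,-0.032,0,0,0],[1,0,0,0,7,0,0],[1,0,0,0,7,0,0],[1,0,0,0,7,0,0],[1,0,0,0,7,0,0],[1,0,0,0,7,0,0],[1,0,0,0,7,0,0],[1,0,0.035,0,0,0,0],[1,0,0.035,0,0,0,0],[1,0,0.035,0,0,0,0],[1,0,0.035,0,0,0,0],[1,0,0.035,0,0,0,0],[1,0,0.035,0,0,0,0],[1,0,0.035,0,0,0,0],[1,0,0,0,0,0,0]]'
python3 -c "
from fit import *
rel((.145,0,.257))
from station import *
import cv2
im=get_image('side'); cv2.imwrite('pics/s2.png',cv2.resize(im[80:330,130:430,::-1],None,fx=2,fy=2))"
```

```text
t: 6.75
tool_pos: [0.5858, 0.0963, 0.3757]
tool_rot: [0.473, 3.1, 0.003]
contact_force: [-0.4, -1.4, 0.1]
opening: 0.0853
t 6.75 bin-frame tcp [0.1097 0.0085 0.3757] tool axes in bin (cols)
 [[ 0.005  1.     0.003]
 [ 1.    -0.005 -0.005]
 [-0.005  0.003 -1.   ]]
F bin [-1.46 -0.04  0.14] open 0.0853 q [ 0.04 -0.07  1.5   0.    1.71 -1.23]
shift tool [-0.0077  0.035   0.1188]
```

View pics/s2.png

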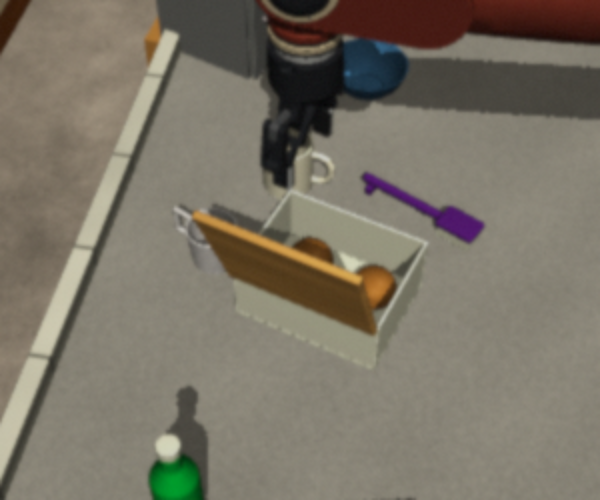

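The side view shows the lid has sunk a little (its far edge corner is now at (195,213) in the crop and its near one at (362,280)). I refit the angle.

```bash
python3 -c "
from fit import *
for th in [1.78,1.83,1.88,1.92]:
    P=P0.copy();P[3]=th
    print(th,[np.round((proj('side',lid(P,.205,y,o))-[130,80])*2) .tolist() for y in(-.11,.11) for o in (0,.012)], lid(P,.205,0,.006))
from station import *
import cv2
get_image('top');im=get_image('top'); cv2.imwrite('pics/t2.png',cv2.resize(im[130:280,170:350,::-1],None,fx=4,fy=4,interpolation=2))"
```

```text
1.78 [[207.0, 188.0], [202.0, 196.0], [375.0, 254.0], [370.0, 262.0]] [0.60092372 0.11642808 0.29928422]
1.83 [[203.0, 195.0], [198.0, 203.0], [371.0, 261.0], [367.0, 270.0]] [0.60382166 0.12589393 0.29661398]
1.88 [[199.0, 202.0], [194.0, 211.0], [367.0, 269.0], [363.0, 278.0]] [0.60667691 0.13522035 0.29345232]
1.92 [[195.0, 208.0], [191.0, 217.0], [364.0, 275.0], [360.0, 284.0]] [0.60892558 0.1425654  0.29057442]
```

View pics/t2.png

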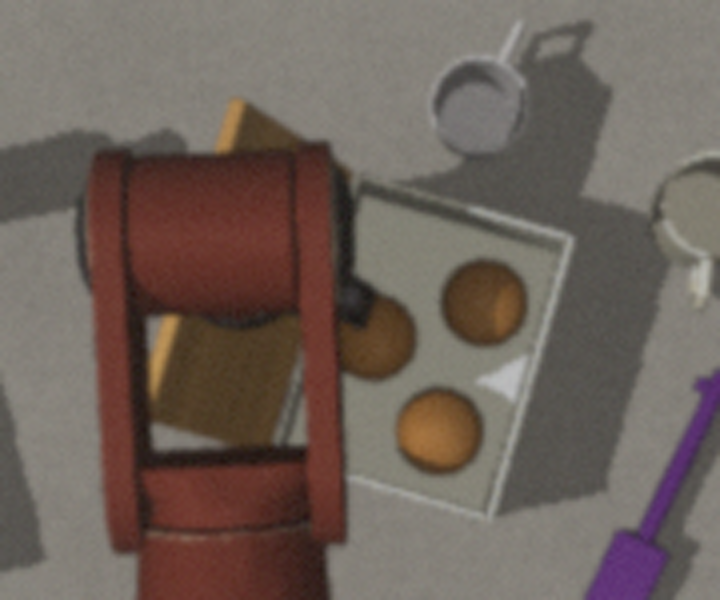

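```bash
python3 -m creep '[[1,-0.004,0.023,0,0,0,0],[1,-0.004,0.023,0,0,0,0],[1,0,0,0.03,0,0,0],[1,0,0,0.03,0,0,0],[1,0,0,0.02,0,0,0],[1,0,0,0.015,0,0,0],[1,0,0,0.015,0,0,0],[1,0,0,0.014,0,0,0],[1,0,0,0,0,0,0]]'
python3 -c "
from fit import *
rel((.156,0,.252))
from station import *
import cv2
im=get_image('side'); cv2.imwrite('pics/s3.png',cv2.resize(im[130:280,180:380,::-1],None,fx=4,fy=4,interpolation=2))"
```

```text
t: 7.8
tool_pos: [0.6059, 0.1336, 0.2452]
tool_rot: [-0.48, -3.102, 0.001]
contact_force: [-0.8, 0.2, -0.2]
opening: 0.0856
t 7.8 bin-frame tcp [0.1513 0.0003 0.2452] tool axes in bin (cols)
 [[ 0.01   1.    -0.001]
 [ 1.    -0.01   0.003]
 [ 0.003 -0.001 -1.   ]]
F bin [-0.02  0.79 -0.23] open 0.0856 q [ 0.1   0.04  1.61 -0.    1.5  -1.17]
shift tool [-0.0002  0.0047 -0.0068]
```

View pics/s3.png

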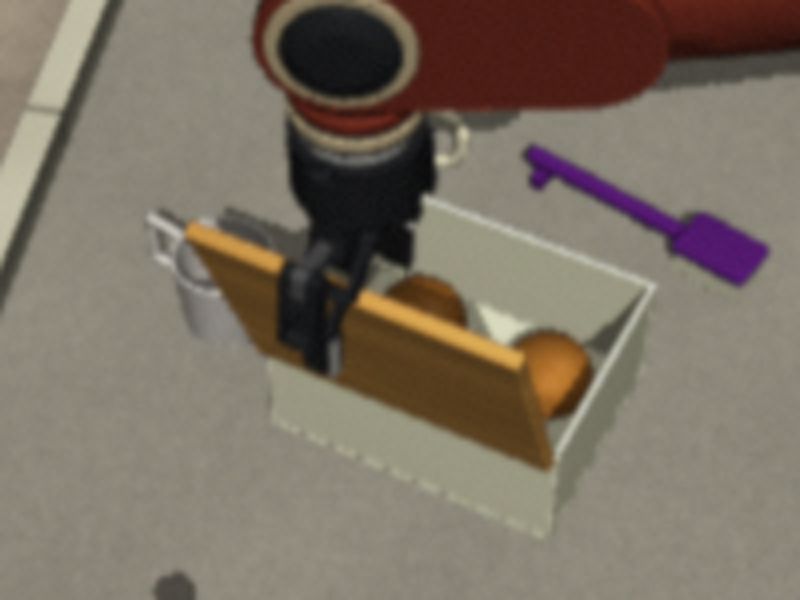

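```bash
cat > plan.py <<'E'
import numpy as np
H=.0427
def rng(x,z,phi):
    f=np.deg2rad(phi); d=np.array([np.sin(f),-np.cos(f)]); y=np.array([np.cos(f),np.sin(f)]); T=np.array([x,z])
    out=[]
    for sg in(1,-1):
        pts=T+sg*H*y-np.linspace(.013,.073,61)[:,None]*d
        ths=np.linspace(-.05,1.95,801); ok=[]
        for th in ths:
            u=np.array([-np.cos(th),np.sin(th)]); n=np.array([np.sin(th),np.cos(th)])
            q=pts-[.085,.1]; r=q@u; o=q@n
            E=np.array([.085,.1])+.205*u+(.012*n if sg>0 else 0)   # lid edge corner vs finger plane
            s=(E-T)@y; dep=-(E-T)@d
            m=(r>0)&(r<.205)
            if sg>0: bad=(m&(o<.012)).any() or (s>H and .013<dep)
            else: bad=(m&(o>0)).any() or (s<-H and .013<dep)
            ok.append(not bad)
        g=ths[np.array(ok)]
        out.append((round(g.max(),2) if len(g) else None) if sg>0 else (round(g.min(),2) if len(g) else None))
        if sg<0:
            th=out[1]
            if th is not None:
                E=np.array([.085,.1])+.205*np.array([-np.cos(th),np.sin(th)]); out.append(round(-(E-T)@d-.013,3))
    return out # rear max angle, front min angle, edge depth past front tip at front contact
if __name__=="__main__":
    for c in [(.151,.245,0),(.09,.245,0),(.05,.245,5),(.03,.24,10),(.02,.235,15),(.01,.23,20),(0,.22,25),(-.02,.21,30),(-.04,.19,36),(-.06,.16,42),(-.07,.13,42),(-.07,.108,42)]: print(c,rng(*c))
E
python3 plan.py
```

```text
(0.151, 0.245, 0) [np.float64(1.95), np.float64(-0.05), np.float64(-0.168)]
(0.09, 0.245, 0) [np.float64(1.74), np.float64(1.39), np.float64(0.044)]
(0.05, 0.245, 5) [np.float64(1.52), np.float64(1.16), np.float64(0.034)]
(0.03, 0.24, 10) [np.float64(1.4), np.float64(1.03), np.float64(0.031)]
(0.02, 0.235, 15) [np.float64(1.32), np.float64(0.96), np.float64(0.032)]
(0.01, 0.23, 20) [np.float64(1.24), np.float64(0.88), np.float64(0.032)]
(0, 0.22, 25) [np.float64(1.16), np.float64(0.79), np.float64(0.035)]
(-0.02, 0.21, 30) [np.float64(1.01), np.float64(0.65), np.float64(0.028)]
(-0.04, 0.19, 36) [np.float64(0.83), np.float64(0.49), np.float64(0.025)]
(-0.06, 0.16, 42) [np.float64(0.6), np.float64(0.27), np.float64(0.018)]
(-0.07, 0.13, 42) [np.float64(0.4), np.float64(0.1), np.float64(0.013)]
(-0.07, 0.108, 42) [np.float64(0.25), np.float64(0.0), np.float64(0.015)]
```

```bash
python3 -m creep '[[1,0,-0.006,0,0,0,0],[1,0,-0.006,0,0,0,0],[1,0,-0.006,0,0,0,0],[1,0,-0.006,0,0,0,0],[1,0,-0.006,0,0,0,0],[1,0,-0.006,0,0,0,0],[1,0,-0.006,0,0,0,0],[1,0,-0.006,0,0,0,0],[1,0,-0.006,0,0,0,0],[1,0,-0.006,0,0,0,0],[1,0,-0.006,0,-0.6,0,0],[1,0,-0.006,0,-0.6,0,0],[1,0,-0.006,0,-0.6,0,0],[1,0,-0.006,0,-0.6,0,0],[1,0,-0.006,0,-0.7,0,0],[1,0,-0.006,0,-0.7,0,0],[1,0,-0.004,0,-0.6,0,0],[1,0,0,0,-0.6,0,0]]'
python3 -c "
from fit import *
rel((.02,0,.235))"
```

```text
t: 9.65
tool_pos: [0.5763, 0.0379, 0.2458]
tool_rot: [0.479, 3.089, 0.135]
contact_force: [1.0, 0.6, 0.3]
opening: 0.0855
t 9.65 bin-frame tcp [0.0511 0.0006 0.2458] tool axes in bin (cols)
 [[ 0.011  0.996  0.087]
 [ 1.    -0.011 -0.   ]
 [ 0.001  0.087 -0.996]]
F bin [ 0.85 -0.78  0.35] open 0.0855 q [-0.11 -0.09  1.73  0.09  1.48 -1.38]
shift tool [-0.0009 -0.0319  0.008 ]
```

```bash
python3 -m creep '[[1,0,-0.0032,0.0005,-1,0,0],[1,0,-0.0032,0.0005,-1,0,0],[1,0,-0.0032,0.0005,-1,0,0],[1,0,-0.0032,0.0005,-1,0,0],[1,0,-0.0032,0.0005,-1,0,0],[1,0,-0.0032,0.0005,-1,0,0],[1,0,-0.0032,0.0005,-1,0,0],[1,0,-0.0032,0.0005,-1,0,0],[1,0,-0.0032,0.0005,-1,0,0],[1,0,-0.0032,0.0005,-1,0,0],[1,0,0,0,0,0,0],[1,0,0,0,0,0,0],[1,0,0,0,0,0,0],[1,0,0,0,0,0,0],[1,0,0,0,0,0,0]]'
python3 -c "
from fit import *
rel((.01,0,.23))
from station import *
import cv2
im=get_image('side'); cv2.imwrite('pics/s4.png',cv2.resize(im[130:280,180:380,::-1],None,fx=4,fy=4,interpolation=2))
for th in (1.4,1.3,1.2,1.1,1.0,.9):
    P=P0.copy();P[3]=th
    print(th,[np.round((proj('side',lid(P,.205,y,o))-[180,130])*4) .tolist() for y in(-.11,.11) for o in (0,.012)])
"
```

```text
t: 11.15
tool_pos: [0.5674, 0.0096, 0.236]
tool_rot: [0.469, 3.04, 0.4]
contact_force: [0.5, -0.3, 0.6]
opening: 0.0852
t 11.15 bin-frame tcp [0.0215 0.0008 0.236 ] tool axes in bin (cols)
 [[ 0.009  0.966  0.259]
 [ 1.    -0.009 -0.002]
 [-0.     0.259 -0.966]]
F bin [-0.13 -0.52  0.55] open 0.0852 q [-0.24 -0.13  1.8   0.26  1.46 -1.54]
shift tool [-0.0009 -0.0126  0.0028]
1.4 [[278.0, 93.0], [268.0, 103.0], [605.0, 215.0], [597.0, 226.0]]
1.3 [[294.0, 78.0], [284.0, 86.0], [617.0, 198.0], [610.0, 207.0]]
1.2 [[309.0, 66.0], [300.0, 72.0], [629.0, 184.0], [623.0, 192.0]]
1.1 [[323.0, 58.0], [315.0, 62.0], [640.0, 174.0], [634.0, 179.0]]
1.0 [[337.0, 52.0], [329.0, 55.0], [650.0, 166.0], [645.0, 170.0]]
0.9 [[349.0, 50.0], [342.0, 50.0], [658.0, 162.0], [654.0, 164.0]]
```

View pics/s4.png

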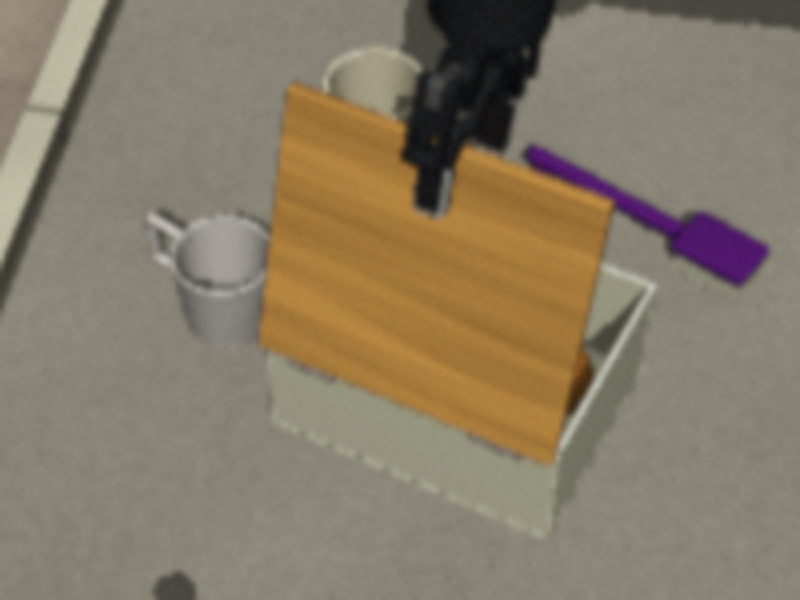

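The lid is at about 1.30 rad (edge corners near (290,85) and (612,203)), as planned. I push slightly further and wait for it to fall onto the front finger.

```bash
python3 -m creep '[[1,0,-0.0032,0.0005,-1,0,0],[1,0,-0.0032,0.0005,-1,0,0],[1,0,-0.0032,0.0005,-1,0,0],[1,0,-0.0032,0.001,-1,0,0],[1,0,0,0,-1,0,0],[1,0,0,0,0,0,0],[1,0,0,0,0,0,0],[1,0,0,0,0,0,0],[1,0,0,0,0,0,0],[1,0,0,0,0,0,0],[1,0,0,0,0,0,0],[1,0,0,0,0,0,0],[1,0,0,0,0,0,0],[1,0,0,0,0,0,0],[1,0,0,0,0,0,0],[1,0,0,0,0,0,0],[1,0,0,0,0,0,0],[1,0,0,0,0,0,0]]'
python3 -m creep '[[1,0,0,0,0,0,0],[1,0,0,0,0,0,0],[1,0,0,0,0,0,0],[1,0,0,0,0,0,0],[1,0,0,0,0,0,0],[1,0,0,0,0,0,0],[1,0,0,0,0,0,0],[1,0,0,0,0,0,0],[1,0,0,0,0,0,0],[1,0,0,0,0,0,0],[1,0,0,0,0,0,0],[1,0,0,0,0,0,0],[1,0,0,0,0,0,0],[1,0,0,0,0,0,0],[1,0,0,0,0,0,0],[1,0,0,0,0,0,0],[1,0,0,0,0,0,0],[1,0,0,0,0,0,0],[1,0,0,0,0,0,0],[1,0,0,0,0,0,0]]'
python3 -c "
from fit import *
rel((-.02,0,.21))
from station import *
import cv2
im=get_image('side'); cv2.imwrite('pics/s5.png',cv2.resize(im[130:280,180:380,::-1],None,fx=4,fy=4,interpolation=2))
"
```

```text
t: 13.0
tool_pos: [0.5638, -0.0016, 0.2298]
tool_rot: [0.465, 3.007, 0.53]
contact_force: [0.6, -0.1, -0.4]
opening: 0.0854
t: 15.0
tool_pos: [0.5638, -0.0016, 0.2299]
tool_rot: [0.465, 3.007, 0.53]
contact_force: [-0.4, -0.4, -1.1]
opening: 0.0854
t 15.0 bin-frame tcp [0.0097 0.0009 0.2299] tool axes in bin (cols)
 [[ 0.01   0.94   0.342]
 [ 1.    -0.009 -0.003]
 [ 0.     0.342 -0.94 ]]
F bin [-0.53  0.23 -1.09] open 0.0854 q [-0.31 -0.13  1.82  0.35  1.46 -1.61]
shift tool [-0.0012 -0.0347  0.0085]
```

View pics/s5.png

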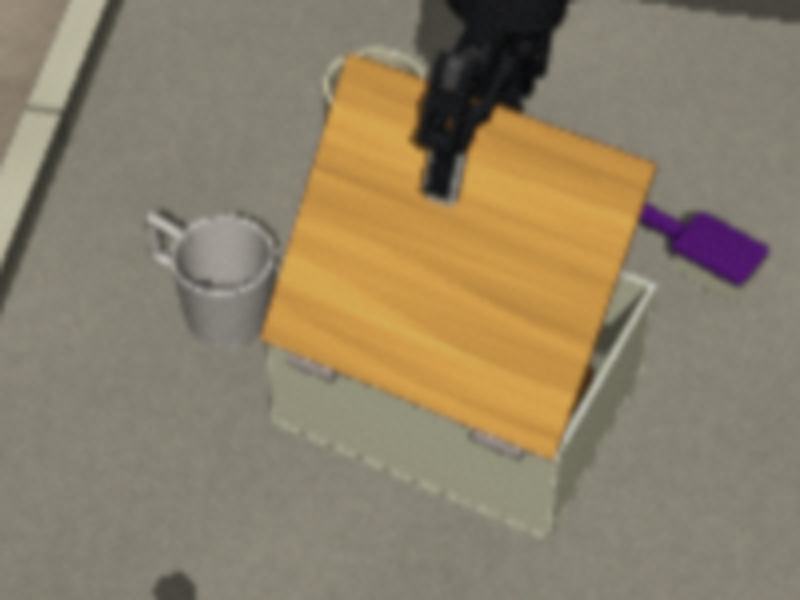

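The lid now reads about 0.90 rad (corners (348,55), (655,165)), where the front finger should stop it. I hold for 1 s and check that the picture and the force stay constant.

```bash
python3 -m creep '[[1,0,0,0,0,0,0],[1,0,0,0,0,0,0],[1,0,0,0,0,0,0],[1,0,0,0,0,0,0],[1,0,0,0,0,0,0],[1,0,0,0,0,0,0],[1,0,0,0,0,0,0],[1,0,0,0,0,0,0]]'
cat > still.py <<'E'
from station import *; import numpy as np,cv2
F=[]; ims=[]
for i in range(8): ims.append(get_image('side')[130:280,180:380].astype(float)); F.append(np.r_[ctrl.get_obs()['contact_force']])
print('F mean',np.round(np.mean(F,0),2),'shift',cv2.phaseCorrelate(ims[0][20:90,60:180].mean(2),ims[-1][20:90,60:180].mean(2)))
E
python3 still.py
python3 -c "
from fit import *
rel((-.02,0,.21))
from station import *
import cv2
old=cv2.imread('pics/s5.png'); im=cv2.resize(get_image('side')[130:280,180:380,::-1],None,fx=4,fy=4,interpolation=2)
a,b=[cv2.cvtColor(i,6).astype(float)[40:300,520:720] for i in (old,im)]
print('near-corner shift (x4 px)',cv2.phaseCorrelate(a,b))"
```

```text
t: 15.85
tool_pos: [0.5638, -0.0016, 0.2299]
tool_rot: [0.465, 3.007, 0.53]
contact_force: [0.0, 0.3, 0.0]
opening: 0.0852
F mean [-0.38 -0.99 -0.95] shift ((0.0039558197312175025, 0.010902485096167425), 0.9962979760350577)
t 16.25 bin-frame tcp [0.0097 0.0009 0.2299] tool axes in bin (cols)
 [[ 0.01   0.94   0.342]
 [ 1.    -0.009 -0.003]
 [ 0.     0.342 -0.94 ]]
F bin [-1.73  0.08 -0.39] open 0.0853 q [-0.31 -0.13  1.82  0.35  1.46 -1.61]
shift tool [-0.0012 -0.0347  0.0085]
near-corner shift (x4 px) ((0.005778573630436767, -0.010271060812584665), 0.7563909130976418)
```

```bash
python3 -m creep '[[1,0,-0.0026,0.0004,-0.7,0,0],[1,0,-0.0026,0.0004,-0.7,0,0],[1,0,-0.0026,0.0004,-0.7,0,0],[1,0,-0.0026,0.0004,-0.7,0,0],[1,0,-0.0026,0.0004,-0.7,0,0],[1,0,-0.0026,0.0004,-0.7,0,0],[1,0,-0.0026,0.0004,-0.7,0,0],[1,0,-0.0026,0.0004,-0.7,0,0],[1,0,-0.0026,0.0004,-0.7,0,0],[1,0,-0.0026,0.0004,-0.7,0,0],[1,0,-0.0026,0.0004,-0.7,0,0],[1,0,-0.0026,0.0004,-0.7,0,0],[1,0,-0.0026,0.0004,-0.7,0,0],[1,0,-0.0026,0.0004,-0.7,0,0]]'
python3 -m creep '[[1,0,-0.0023,0.0005,-0.5,0,0],[1,0,-0.0023,0.0005,-0.5,0,0],[1,0,-0.0023,0.0005,-0.5,0,0],[1,0,-0.0023,0.0005,-0.5,0,0],[1,0,-0.0023,0.0005,-0.5,0,0],[1,0,-0.0023,0.0005,-0.5,0,0],[1,0,-0.0023,0.0005,-0.5,0,0],[1,0,-0.0023,0.0005,-0.5,0,0],[1,0,-0.0023,0.0005,-0.5,0,0],[1,0,-0.0023,0.0005,-0.5,0,0],[1,0,-0.0023,0.0005,-0.5,0,0],[1,0,-0.0023,0.0005,-0.5,0,0],[1,0,0,0,0,0,0],[1,0,0,0,0,0,0]]'
python3 still.py
python3 -c "
from fit import *
rel((-.06,0,.16))
import plan; print(plan.rng(-.04,.19,36))
from station import *
import cv2
im=get_image('side'); cv2.imwrite('pics/s6.png',cv2.resize(im[130:280,180:380,::-1],None,fx=4,fy=4,interpolation=2))
for th in (.6,.5,.4):
    P=P0.copy();P[3]=th
    print(th,[np.round((proj('side',lid(P,.205,y,o))-[180,130])*4) .tolist() for y in(-.11,.11) for o in (0,.012)])
"
```

```text
t: 17.7
tool_pos: [0.5545, -0.0311, 0.2095]
tool_rot: [0.453, 2.927, 0.78]
contact_force: [-0.3, -0.7, 0.2]
opening: 0.0851
t: 19.1
tool_pos: [0.5484, -0.0502, 0.1896]
tool_rot: [0.444, 2.869, 0.926]
contact_force: [-0.1, -1.1, -2.0]
opening: 0.0852
F mean [-0.85 -1.29 -0.96] shift ((-0.0017348187020473915, -0.04778845560300482), 0.9731338279736967)
t 19.5 bin-frame tcp [-0.041   0.0014  0.1899] tool axes in bin (cols)
 [[ 0.01   0.811  0.585]
 [ 1.    -0.008 -0.006]
 [-0.     0.585 -0.811]]
F bin [-1.22  0.8  -0.63] open 0.0854 q [-0.53 -0.07  1.9   0.61  1.49 -1.9 ]
shift tool [-0.0016 -0.0328  0.0132]
[np.float64(0.83), np.float64(0.49), np.float64(0.025)]
0.6 [[379.0, 60.0], [375.0, 56.0], [676.0, 168.0], [674.0, 164.0]]
0.5 [[386.0, 69.0], [383.0, 63.0], [679.0, 176.0], [678.0, 170.0]]
0.4 [[392.0, 80.0], [389.0, 73.0], [681.0, 186.0], [680.0, 179.0]]
```

View pics/s6.png

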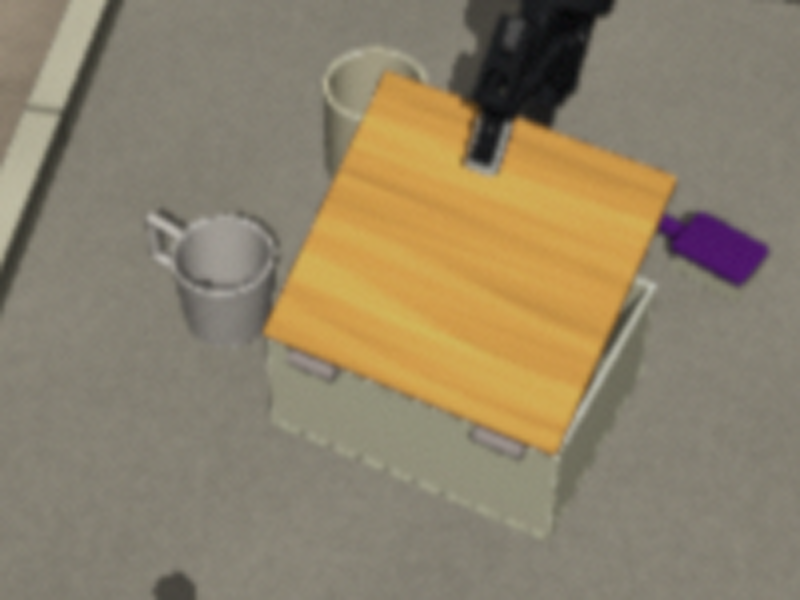

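```bash
python3 -m creep '[[1,0,-0.0023,0.0007,-0.4,0,0],[1,0,-0.0023,0.0007,-0.4,0,0],[1,0,-0.0023,0.0007,-0.4,0,0],[1,0,-0.0023,0.0007,-0.4,0,0],[1,0,-0.0023,0.0007,-0.4,0,0],[1,0,-0.0023,0.0007,-0.4,0,0],[1,0,-0.0023,0.0007,-0.4,0,0],[1,0,-0.0023,0.0007,-0.4,0,0],[1,0,-0.0023,0.0007,-0.4,0,0],[1,0,-0.0023,0.0007,-0.4,0,0],[1,0,-0.0023,0.0007,-0.4,0,0],[1,0,-0.0023,0.0007,-0.4,0,0],[1,0,-0.0023,0.0007,-0.4,0,0],[1,0,-0.0023,0.0007,-0.4,0,0],[1,0,-0.0023,0.0007,-0.4,0,0],[1,0,0,0,0,0,0]]'
python3 -m creep '[[1,0,-0.0015,0.0009,0,0,0],[1,0,-0.0015,0.0009,0,0,0],[1,0,-0.0015,0.0009,0,0,0],[1,0,-0.0015,0.0009,0,0,0],[1,0,-0.0015,0.0009,0,0,0],[1,0,-0.0015,0.0009,0,0,0],[1,0,-0.0015,0.0009,0,0,0],[1,0,-0.0015,0.0009,0,0,0],[1,0,-0.0015,0.0009,0,0,0],[1,0,-0.0015,0.0009,0,0,0],[1,0,-0.0015,0.0009,0,0,0],[1,0,-0.0015,0.0009,0,0,0],[1,0,-0.0015,0.0009,0,0,0],[1,0,-0.0015,0.0009,0,0,0],[1,0,0,0,0,0,0],[1,0,0,0,0,0,0]]'
python3 still.py
python3 -c "
from fit import *
rel((-.07,0,.108))
from station import *
import cv2
im=get_image('side'); cv2.imwrite('pics/s7.png',cv2.resize(im[130:280,180:380,::-1],None,fx=4,fy=4,interpolation=2))
for th in (.3,.2,.1,0):
    P=P0.copy();P[3]=th
    print(th,[np.round((proj('side',lid(P,.205,y,o))-[180,130])*4) .tolist() for y in(-.11,.11) for o in (0,.012)])
"
```

```text
t: 21.15
tool_pos: [0.5422, -0.0698, 0.1594]
tool_rot: [0.435, 2.804, 1.071]
contact_force: [0.1, -0.9, -1.4]
opening: 0.0853
t: 22.75
tool_pos: [0.5401, -0.0764, 0.1365]
tool_rot: [0.434, 2.804, 1.07]
contact_force: [-0.6, -0.4, -1.9]
opening: 0.0853
F mean [-0.24 -0.85 -1.55] shift ((0.010838694040238295, 0.0245131100875966), 0.9743911723438049)
t 23.15 bin-frame tcp [-0.0687  0.0017  0.1367] tool axes in bin (cols)
 [[ 0.01   0.746  0.666]
 [ 1.    -0.007 -0.006]
 [-0.     0.666 -0.746]]
F bin [-0.93  0.81 -1.34] open 0.0854 q [-0.62  0.03  1.93  0.69  1.48 -2.06]
shift tool [-0.0017 -0.02    0.0205]
0.3 [[397.0, 94.0], [395.0, 85.0], [682.0, 198.0], [682.0, 190.0]]
0.2 [[400.0, 109.0], [399.0, 99.0], [681.0, 213.0], [682.0, 204.0]]
0.1 [[402.0, 126.0], [401.0, 115.0], [680.0, 229.0], [681.0, 219.0]]
0 [[402.0, 144.0], [402.0, 133.0], [677.0, 247.0], [679.0, 236.0]]
```

View pics/s7.png

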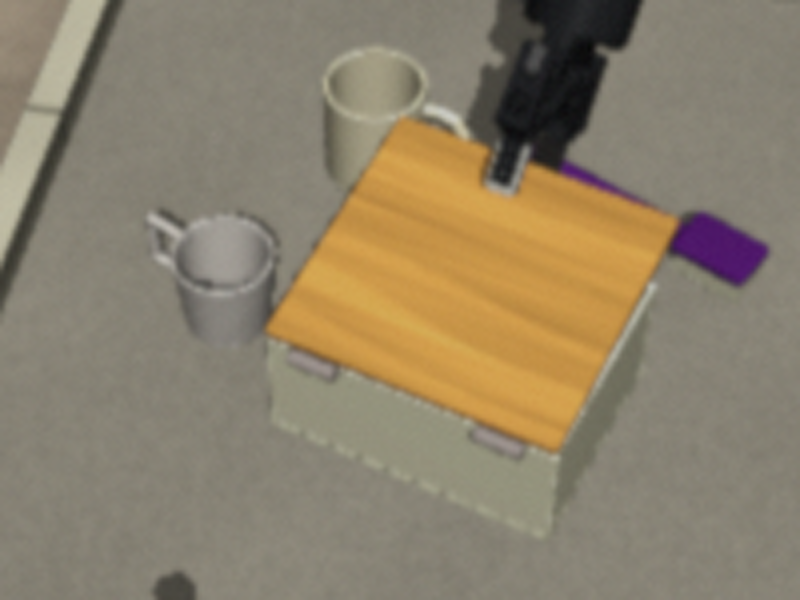

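```bash
python3 -m creep '[[1,0,-0.0009,0.001,0,0,0],[1,0,-0.0009,0.001,0,0,0],[1,0,-0.0009,0.001,0,0,0],[1,0,-0.0009,0.001,0,0,0],[1,0,-0.0009,0.001,0,0,0],[1,0,-0.0009,0.001,0,0,0],[1,0,-0.0009,0.001,0,0,0],[1,0,-0.0009,0.001,0,0,0],[1,0,-0.0009,0.001,0,0,0],[1,0,-0.0009,0.001,0,0,0],[1,0,-0.0009,0.001,0,0,0],[1,0,-0.0009,0.001,0,0,0],[1,0,-0.0009,0.001,0,0,0],[1,0,-0.0009,0.001,0,0,0],[1,0,-0.0009,0.001,0,0,0],[1,0,0,0,0,0,0]]'
python3 still.py
python3 -m creep '[[1,0,-0.0007,0.0008,0,0,0],[1,0,-0.0007,0.0008,0,0,0],[1,0,-0.0007,0.0008,0,0,0],[1,0,-0.0007,0.0008,0,0,0],[1,0,-0.0007,0.0008,0,0,0],[1,0,-0.0007,0.0008,0,0,0],[1,0,-0.0007,0.0008,0,0,0],[1,0,-0.0007,0.0008,0,0,0],[1,0,-0.0007,0.0008,0,0,0],[1,0,-0.0007,0.0008,0,0,0],[1,0,0,0,0,0,0]]'
python3 still.py
python3 -c "
from fit import *
rel((-.07,0,.1))
from station import *
import cv2
im=get_image('side'); cv2.imwrite('pics/s8.png',cv2.resize(im[130:280,180:380,::-1],None,fx=4,fy=4,interpolation=2))
"
```

```text
t: 24.8
tool_pos: [0.5399, -0.0776, 0.1158]
tool_rot: [0.435, 2.805, 1.067]
contact_force: [-4.1, -6.5, -1.4]
opening: 0.0856
F mean [-3.13 -6.86 -1.77] shift ((0.02732715992001289, -0.043117575530594365), 0.9996517154094561)
t: 26.3
tool_pos: [0.5401, -0.0759, 0.1057]
tool_rot: [0.433, 2.804, 1.072]
contact_force: [0.2, -0.8, -0.4]
opening: 0.0856
F mean [ 0.03 -0.14  0.08] shift ((-0.018010988964789476, -0.007330849742473333), 0.9909367776925916)
t 26.7 bin-frame tcp [-0.0686  0.0016  0.1059] tool axes in bin (cols)
 [[ 0.01   0.745  0.667]
 [ 1.    -0.007 -0.007]
 [-0.     0.667 -0.745]]
F bin [-1.14 -0.46  0.4 ] open 0.0857 q [-0.62  0.08  1.94  0.69  1.43 -2.09]
shift tool [-0.0017 -0.0049  0.0035]
```

View pics/s8.png

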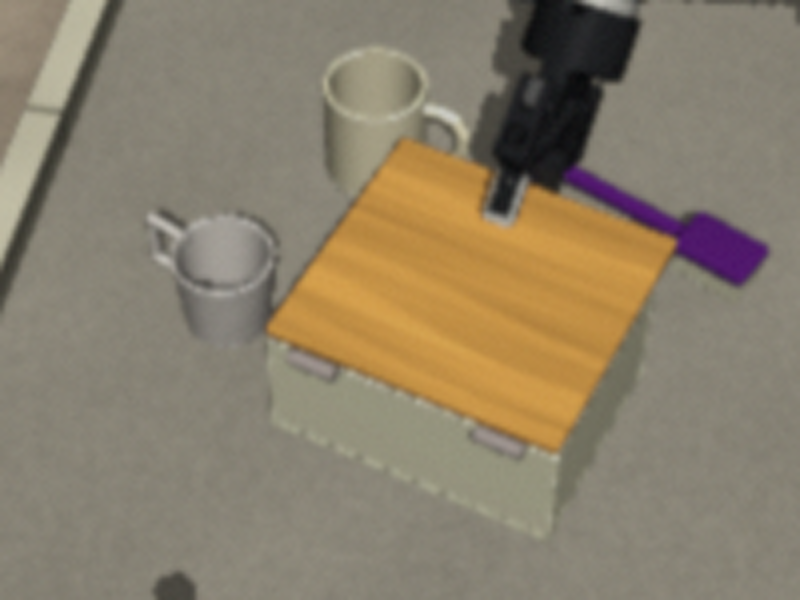

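The lid is flat (corners (402,138), (678,240) match 0 rad) and the force on the finger is zero. I back out.

```bash
python3 -m creep '[[1,0,-0.002,0,0,0,0],[1,0,-0.002,0,0,0,0],[1,0,0,-0.005,0,0,0],[1,0,0,-0.01,0,0,0],[1,0,0,-0.015,0,0,0],[1,0,0,-0.02,0,0,0],[1,0,0,-0.02,0,0,0],[1,0,0,-0.02,0,0,0],[1,0,0,-0.02,0,0,0],[1,0,0.01,-0.02,0,0,0],[1,0,0.01,-0.01,0,0,0],[1,0,0,0,0,0,0],[1,0,0,0,0,0,0],[1,0,0,0,0,0,0],[1,0,0,0,0,0,0],[1,0,0,0,0,0,0]]'
python3 still.py
python3 -c "
from fit import *
rel()
from station import *
import cv2
a=cv2.imread('pics/side0.png'); b=get_image('side')[:,:,::-1]; c=get_image('top')[:,:,::-1]; t=cv2.imread('pics/top0.png')
for c0,i0,i1 in(('side',a,b),('top',t,c)):
  for n in ['mug','measuring_cup','dish_brush','tub','soap_bottle','bowl']:
    print(c0,n,[(np.round(d['extent']).astype(int).tolist(),round(d['conf'],2)) for d in models.search_frame(c0,n)[:1]])
cv2.imwrite('pics/s9.png',cv2.resize(b[110:320,160:420],None,fx=3,fy=2.8,interpolation=2))
"
```

```text
t: 28.35
tool_pos: [0.5153, -0.1534, 0.22]
tool_rot: [0.434, 2.805, 1.073]
contact_force: [-0.2, -0.3, -0.3]
opening: 0.0855
F mean [ 0.08 -0.22 -0.22] shift ((0.030276657258802686, -0.011027355468307576), 0.9558955522069813)
t 28.75 bin-frame tcp [-0.15    0.0024  0.2209] tool axes in bin (cols)
 [[ 0.01   0.745  0.666]
 [ 1.    -0.007 -0.007]
 [-0.     0.667 -0.745]]
F bin [ 0.04 -0.17 -0.52] open 0.0855 q [-0.76 -0.02  1.83  0.65  1.68 -2.06]
side mug [([264, 145, 297, 185], 0.56)]
side measuring_cup [([219, 184, 248, 215], 0.59)]
side dish_brush [([309, 169, 373, 202], 0.58)]
side tub [([278, 344, 351, 407], 0.85)]
side soap_bottle [([206, 296, 231, 348], 0.66)]
side bowl [([292, 99, 326, 129], 0.58)]
top mug [([334, 168, 362, 208], 0.85)]
top measuring_cup []
top dish_brush [([316, 225, 356, 285], 0.82)]
top tub [([108, 229, 157, 287], 0.88)]
top soap_bottle [([138, 163, 167, 192], 0.96)]
top bowl [([410, 190, 449, 235], 0.97)]
```

View pics/s9.png

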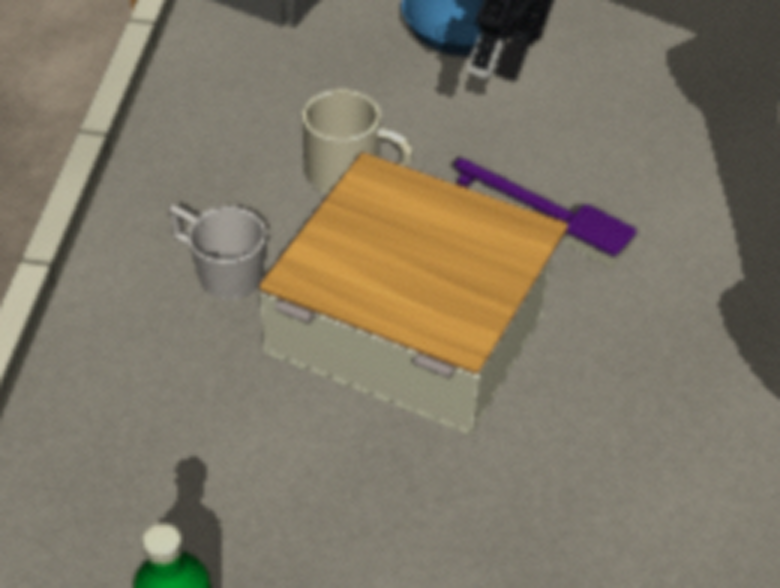

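The lid lies flat on the bin, nothing else has moved, and the gripper is clear, so I hand in the job.

```bash
python3 -c "
from station import finish_job; print(finish_job())"
```

```text
the job is handed in; nothing more can be done
None
```

The lid is shut and the job is handed in at about 29 s of the 64 s; the hand-in gave no verdict.

- **Tipping:** I put the open gripper over the lid's free edge without closing it. The rear finger pushed the lid forward to about 1.25 rad.
- **Catch:** The lid fell onto the front finger and stopped at about 0.9 rad. It stayed there for about 1.3 s: the pictures showed no movement, and the averaged force on the tool was about 1.4 N.
- **Lowering:** I eased it down at roughly 0.15 rad/s or slower, then more slowly over the last 20 mm, and backed out from under the overhang.

**Last checks:**
- The lid's corners match a shut angle to within the picture's resolution. The force on the tool is about 0 N, and the gripper is clear of everything.
- The mug, brush, tub, soap bottle and bowl appear where they were in the pictures. The mug, brush and tub are within about 3 pixels of their first detections. The bottle and bowl had no first detection to compare with.
- The network did not find the measuring cup in the last top view. In the side view its box had shifted by about 4 pixels, but by eye it has not moved.

**Small disagreements:**
- The lid sat up to about 0.04 rad lower than my geometry predicted.
- Just before it shut, the force on the tool briefly rose to about 8 N, probably the finger rubbing the edge. It was zero by the next check, well under the 30 N limit.
- I did not measure the lid's speed over its last millimetres directly.

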